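# Set the floating clamp screw on a welding fixture

### The job

Slide the loose flat steel plate into the slot of the clamping fixture, under the bridge, until it is fully home against the stop. Then turn the fixture's knurled thumbscrew clockwise until it seats on the plate, and back it off a quarter turn so that the plate is free to move as it is welded. Finish gripping the screw's head, holding it still at that setting so that I can tighten the lock nut, and leave the other things on the table where they are.

Things in the scene. Friction and masses are not known exactly. Their poses are not given: they have to be found in the camera images.
- fixture: Clamping fixture of bare steel, bolted down: base plate 200 (x) x 100 (y) x 12 mm thick; origin at the centre of the base's underside, z up. A bridge spans it from x = +30 to +60 mm, y = +-50 mm, top 44 mm above the table, with low screw heads (5 mm high) on it at y = +-40 mm. In front of x = +18 mm the base is a bare flat apron, 12 mm above the table.
- slot (a point): Middle of the slot's mouth, on its floor under the bridge's front edge: x = +30, y = 0, 12 mm above the table in the fixture's frame, same axes. The slot opens towards -x (roughly towards the robot), runs to +x, is 53 mm wide and 12 mm high; its cheeks flare out over the 12 mm in front. A stop block ends it 36 mm in from here, behind the bridge.
- home (a point): Where the plate's centre lies when the plate is fully home against the stop: x = -24, y = 0 in the fixture's frame, 16 mm above the table. Axes as the fixture's; +x is the direction in which the plate slides in, and the plate's x axis then lies along it. The plate still sticks out 144 mm in front of the bridge.
- plate_mid (a point): Centre (half-way up) of the loose flat steel plate, 180 (its x) x 50 (its y) x 8 mm thick, about 0.4 to 0.7 kg, lying flat on the table at the start. Both ends are alike, so either may go in first.
- head_mid (a point): Centre of the thumbscrew's round knurled steel head, 36 mm in diameter and 24 mm high, slotted across its top; axis vertical, at x = +45, y = 0 in the fixture's frame. Its centre is 78 mm above the table when seated and rises 6 mm a turn as it is backed off; 22 mm free height under the head, but for the lock nut on the bridge (24 mm over corners, 8 mm high).
- thumbscrew (a joint): Angle of the thumbscrew in rad, 0 when seated (the foot bears on the plate, and a shoulder on the spindle inside the bridge lets it go no deeper: it stops dead), growing as it is backed off (anticlockwise from above); clockwise from above drives it down. At the start it is 1.9 to 3.0 rad backed off. It turns stiffly (about 0.06 N m) and stays where it is left.
- spindle: The screw's spindle, which carries the head and the foot and moves up and down with them, 6 mm a turn. Origin on the screw axis at table height when seated.
- foot: Round pressure foot, 18 mm in diameter, under the bridge at the lower end of the screw, on its axis. It clears the plate by 1.8 to 2.9 mm at the start and presses on the plate when seated.
- pipe: Bystander: short upright length of dark steel pipe, 76 mm outside diameter, 90 mm high, loose. Origin at the centre of its underside.
- bracket: Bystander: aluminium bracket, foot 64 x 60 mm and 12 mm thick with a tapering upright, 92 mm high in all, loose. Origin at the centre of its underside.
- block: Bystander: steel set-up block 75 x 50 x 25 mm with small holes, lying flat, loose. Origin at the centre of its underside.
- bar: Bystander: aluminium square bar 160 x 25 x 25 mm, lying along its x axis, loose. Origin at the centre of its underside.
- hammer: Bystander: hammer lying flat, about 0.3 m long along its x axis, loose.
- flange: Bystander: flat dark steel ring, 90 mm diameter, 12 mm thick, lying flat, loose. Origin at the centre of its underside.
- bar_clamp: Bystander: small bar clamp lying flat, bar 200 mm long along its x axis, jaws and handle to its +y side, reaching 75 mm, 24 mm high, loose.
There are look-alikes about, which are no part of the job. What is shaped like the fixture but brown or turquoise is not meant.

How it is judged:
On the way, in this order (a step that is already met when the one before it is completed fails the run):
1. the plate lies flat in the slot, fully home against the stop, the screw not yet seated (x of plate_mid in the frame of home between -0.003 and 0.003 m and y of plate_mid in the frame of home between -0.004 and 0.004 m and z of plate_mid in the frame of home between -0.0025 and 0.0025 m and angle between the x axis of plate_mid and the x axis of fixture, either way round below 0.05 rad and value of joint thumbscrew above 0.5 rad), for 0.2 s.
2. the thumbscrew is seated, its foot bearing on the plate, which is still home (x of plate_mid in the frame of home between -0.003 and 0.003 m and y of plate_mid in the frame of home between -0.004 and 0.004 m and z of plate_mid in the frame of home between -0.0025 and 0.0025 m and angle between the x axis of plate_mid and the x axis of fixture, either way round below 0.05 rad and value of joint thumbscrew below 0.1 rad and contact force between foot and anything else above 0.3 N), for 0.1 s.
At the end, for the whole second after the job is handed in: The plate lies flat in the slot within 3 mm of the stop; the thumbscrew, having been seated, stands a quarter turn (90 degrees, within 20 degrees) backed off, its foot clear of the plate, and is at rest while the fingers still grip its head with at least 4 N (x of plate_mid in the frame of home between -0.003 and 0.003 m and y of plate_mid in the frame of home between -0.004 and 0.004 m and z of plate_mid in the frame of home between -0.0025 and 0.0025 m and angle between the x axis of plate_mid and the x axis of fixture, either way round below 0.05 rad and value of joint thumbscrew between 1.22 and 1.92 rad and velocity of joint thumbscrew between -0.1 and 0.1 rad/s and contact force between foot and anything else below 0.3 N and contact force between the fingers and spindle above 4 N); the arm keeps its last pose, push and grip.
It fails at once if another thing on the table is shoved more than 30 mm or knocked over (distance of any of pipe, bracket, block, bar, hammer, flange, bar_clamp from where it was at the start of the episode above 0.03 m or angle between any of pipe, bracket's own z axis and vertical above 0.5 rad).
It also fails if it takes over 67 s, if anything falls off the work surface, if the arm or the gripper's body presses on something with over 40 N, if the wrist force passes 120 N, or if a joint passes its speed limit or range.

### The arm

A 7-joint arm with a two-finger parallel gripper is mounted at the origin on the work surface. World frame = base frame: x ahead of the robot, y to its left, z up, the work surface at z = 0. Lengths are in m, angles in rad, forces in N, time in s.
With the tool pointing down it reaches from about 0.425 to 0.875 m from the base axis. Payload 4.7 kg.
Tool frame: the origin (TCP) lies at the very end of the fingers, on their centre line; the grasp point (between the pads) lies 19 mm behind it; y points along the fingers, x is the direction in which the jaws open and shut, and the axes are right-handed (so a half turn about y gives the same grasp; the last joint's range is limited). The gripper opens to 85 mm and grips with 20 to 120 N. Pads are 22 mm wide; open, the fingers measure 114 mm over their backs; the gripper's body (76 mm by 85 mm) begins 54 mm behind the grasp point. The pads swing forward as they close: fully open they stand 13 mm farther back than shut.
Start: joints at [-1.144, 0.321, -0.07, 1.45, 0.023, 1.371, -0.057], TCP at [0.261, 0.595, 0.231] pointing down, gripper open.
Joint ranges: [-2.86, 2.86], [-0.3, 2.09], [-1.38, 1.24], [0.06, 2.45], [-1.56, 4.7], [0.09, 2.05], [-2.69, 2.69]. Speed limits (rad/s): [2.57, 2.57, 3.14, 3.14, 3.14, 3.14, 3.14].

### API

Orientations are given as a unit quaternion [w, x, y, z].
In Python, from workcell import move_to, move_linear, move_joints, move_gripper, sleep, inverse_kinematics, state, read_camera, camera_info, Unreachable, close_job gives the robot as it stands. The module is installed in compiled form; this text tells all that it offers. Calls block until the motion is done:
- move_to(position, orientation): joint-space move of the TCP to a pose.
- move_linear(position, rot=None, v=0.15): straight line of the TCP; rot=None keeps the orientation; v is the mean speed in m/s.
- move_joints(angles): joint-space move.
- move_gripper(opening): opening from 0.0 (shut) to 1.0 (fully open); the grip force is fixed at half the most; returns when the fingers have stopped.
- sleep(seconds).
- inverse_kinematics(position, orientation): joint angles nearest the present ones, or None.
- state(): the state.
- read_camera(name): name is "side" or "top" or "wrist"; returns the picture (420x560x3 uint8, red, green, blue); there is no depth.
- camera_info(name): a dict with "K" (3x3 intrinsics, pixels), "R" (3x3) and "t" (3): a world point X has camera coordinates R X + t. Camera axes: x right, y down, z forward; pixel columns grow to the right and rows downward; lengths in m; the calibration is good to about 2 mm. A picture is of the moment at which its call begins: read the wrist's pose just before it. camera_info takes no time and is no camera call; for the wrist camera it gives the pose at the moment of the call.
A pose or a line that the arm cannot do raises Unreachable and nothing moves.
- close_job(): hands the job in, once; it reports no verdict.
The state is a dict: "time": time; "q": joint angles; "joint_vel": joint speeds; "effort": joint torques, N m; "eef_pos": TCP position; "tcp_rot": TCP orientation; "ft_force": force on the tool from outside, world axes, zero at the start; "torque": the same for the moment, N m; "opening": opening from 0.0 (shut) to 1.0 (fully open).
Only numpy, scipy, OpenCV 4.12 (cv2) and the standard library are available. Lean on these libraries where they do the work, as an engineer would, in place of code of your own. Each camera call takes 0.05 s, during which the arm holds its last target. There are 200 camera calls.

## Working session

There is one attempt and no reset: what is moved stays moved. The work goes in short steps, each a Python script; the robot and the scene stay as the last script left them, time stands still between calls to the robot, and variables do not carry over. Pictures are saved under pics/ and viewed, about 8 in all and at most 12, crops included, and the job is handed in when it is done.

```bash
mkdir -p pics
python3 - <<'E'
from workcell import *
import cv2,numpy as np
np.set_printoptions(precision=4,suppress=True)
for n in("top","side"):
    im=read_camera(n); cv2.imwrite(f"pics/{n}0.png",im[:,:,::-1]); c=camera_info(n); print(n,c["K"],c["R"],c["t"])
s=state();print({k:np.round(v,3) for k,v in s.items()})
E
```

```text
top [[407.7785   0.     278.0737]
 [  0.     407.7785 206.9192]
 [  0.       0.       1.    ]] [[ 0.0103 -0.9995  0.0308]
 [-0.9955 -0.0132 -0.0938]
 [ 0.0942 -0.0297 -0.9951]] [-0.0331  0.5047  1.2118]
side [[485.3363   0.     277.6361]
 [  0.     485.3363 207.0031]
 [  0.       0.       1.    ]] [[-0.9665 -0.2561  0.0163]
 [-0.1802  0.6323 -0.7535]
 [ 0.1826 -0.7312 -0.6573]] [0.4882 0.1576 1.7242]
{'time': np.float64(0.1), 'q': array([-1.144,  0.322, -0.07 ,  1.452,  0.023,  1.371, -0.057]), 'joint_vel': array([ 0.   , -0.001, -0.001, -0.001,  0.002,  0.001, -0.002]), 'effort': array([  0.   , -49.488,  -0.384, -31.521,   0.013,   0.007,   0.   ]), 'eef_pos': array([0.261, 0.595, 0.23 ]), 'tcp_rot': array([-0.591,  0.592,  0.386, -0.387]), 'ft_force': array([ 0.639, -0.126, -0.481]), 'torque': array([0.044, 0.011, 0.005]), 'opening': np.float64(0.997)}
```

View pics/top0.png

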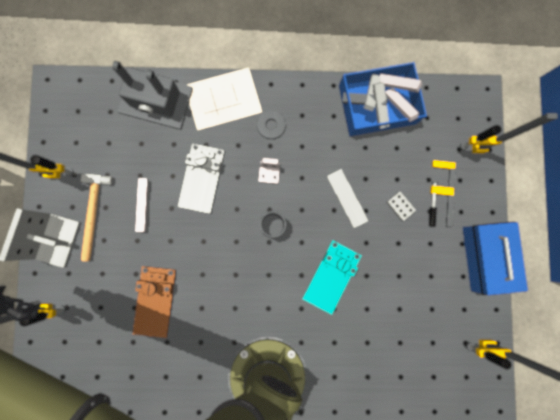

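View pics/side0.png

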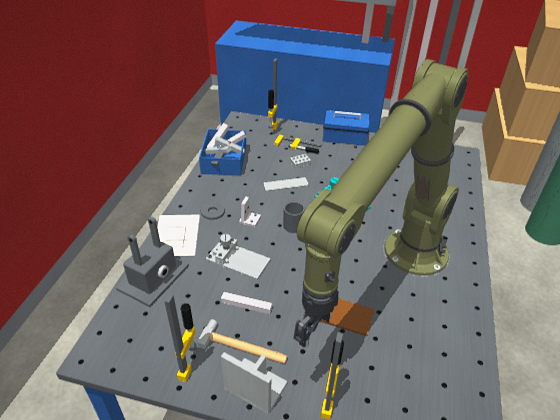

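The top view shows three fixture shapes: bare steel at (202,178), brown at (155,300) and turquoise at (333,277). The steel one matches the text. There are two candidates for the plate: (347,198), wide and flat, and (142,205), narrow and tall, which is the square bar. The pipe is at (276,227), the bracket at (269,171), the flange at (271,125) and the block at (401,206). I'll measure next and confirm in a crop.

```bash
cat > h.py <<'E'
from workcell import *
import cv2,numpy as np
from scipy.spatial.transform import Rotation as Rn
np.set_printoptions(precision=4,suppress=True)
def ray(c,p):
    d=c["R"].T@np.linalg.solve(c["K"],[p[0],p[1],1.]); return -c["R"].T@c["t"],d
def onplane(c,p,z):
    o,d=ray(c,p); return o+d*(z-o[2])/d[2]
def proj(c,X):
    v=c["K"]@(c["R"]@np.asarray(X)+c["t"]); return v[:2]/v[2]
def tri(cs,ps):
    A=np.zeros((3,3));b=np.zeros(3)
    for c,p in zip(cs,ps):
        o,d=ray(c,p);d/=np.linalg.norm(d);M=np.eye(3)-np.outer(d,d);A+=M;b+=M@o
    return np.linalg.solve(A,b)
def down(a):
    "tool down, jaw (tool x) direction at world yaw a; returns wxyz"
    x=np.array([np.cos(a),np.sin(a),0]);y=np.array([0,0,-1.]);R=np.c_[x,y,np.cross(x,y)]
    return Rn.from_matrix(R).as_quat()[[3,0,1,2]]
def rects(c,im,z,lo=140,sat=40,amin=150):
    hsv=cv2.cvtColor(im,cv2.COLOR_RGB2HSV)
    m=((hsv[...,2]>lo)&(hsv[...,1]<sat)).astype(np.uint8)
    out=[]
    for k in cv2.findContours(m,0,1)[0]:
        if cv2.contourArea(k)<amin: continue
        P=np.array([onplane(c,p[0],z)[:2] for p in k],np.float32)
        out.append((cv2.minAreaRect(k)[0],P))
    return out
E
python3 - <<'E'
from h import *
for n,z in(("top",.008),("side",.008)):
    im=cv2.imread(f"pics/{n}0.png")[:,:,::-1].copy();c=camera_info(n)
    for px,P in rects(c,im,z):
        r=cv2.minAreaRect(P)
        if np.linalg.norm(r[0])<1.2: print(n,np.round(px),np.array(r[0]),np.array(r[1]),r[2])
c=camera_info("top");im=cv2.imread("pics/top0.png")
cv2.imwrite("pics/crop1.png",np.hstack([cv2.resize(im[130:230,165:235],None,fx=5,fy=5,interpolation=2),cv2.resize(im[150:250,310:390],None,fx=5,fy=5,interpolation=2)]))
for n,p in dict(pipe=(276,227),bracket=(269,171),flange=(271,125),block=(401,206),bar=(142,205),fx=(202,178)).items(): print(n,onplane(c,p,.02))
E
```

```text
top [536. 390.] [-0.0363 -0.8111] [0.1381 0.1647] 89.87699127197266
top [ 48. 251.] [0.3651 0.659 ] [0.1204 0.0688] 71.2618408203125
top [ 61. 228.] [0.4324 0.6238] [0.0867 0.075 ] 74.79931640625
top [ 10. 234.] [0.414 0.775] [0.0229 0.1657] 74.57551574707031
top [402. 205.] [ 0.5168 -0.4106] [0.0823 0.0565] 39.56150817871094
top [141. 205.] [0.509  0.3909] [0.0336 0.1687] 89.41139221191406
top [ 97. 178.] [0.5874 0.5257] [0.0809 0.0282] 81.26213073730469
top [347. 198.] [ 0.5378 -0.2407] [0.188 0.059] 26.863311767578125
top [268. 175.] [0.6052 0.003 ] [0.0692 0.0519] 84.60841369628906
top [ 13. 168.] [0.6147 0.7789] [0.0908 0.0283] 65.32264709472656
top [200. 178.] [0.5943 0.2153] [0.1154 0.2085] 79.36504364013672
top [533. 249.] [ 0.3984 -0.8182] [0.7574 0.1547] 0.24197831749916077
top [392.  99.] [ 0.8573 -0.3881] [0.1748 0.1561] 84.22853088378906
top [276. 101.] [ 0.8471 -0.0369] [1.7927 0.4567] 88.45771026611328
side [138. 412.] [0.6762 0.7926] [0.0534 0.1493] 89.95895385742188
side [256. 365.] [0.4148 0.5814] [0.0734 0.2035] 71.11912536621094
side [246. 302.] [0.5093 0.381 ] [0.0467 0.1657] 89.38552856445312
side [245. 262.] [0.5644 0.2157] [0.1117 0.1426] 79.05976867675781
side [ 96. 355.] [0.9636 0.5701] [0.2514 0.6228] 15.280683517456055
side [217. 253.] [0.6674 0.2004] [0.0891 0.0554] 78.36534881591797
side [143. 234.] [0.9624 0.1865] [0.0407 0.1318] 2.639982223510742
side [250. 211.] [ 0.6243 -0.038 ] [0.0781 0.1777] 13.721546173095703
side [286. 184.] [ 0.534  -0.2398] [0.1842 0.0639] 27.434919357299805
side [175. 202.] [ 0.93   -0.0401] [0.1803 0.6487] 21.24784278869629
side [226. 140.] [ 0.8775 -0.5013] [0.1548 0.2373] 6.64813756942749
side [519. 267.] [-0.34   -0.2174] [0.3125 1.5367] 4.864439964294434
pipe [ 0.4443 -0.0217  0.02  ]
bracket [0.6157 0.0016 0.02  ]
flange [ 0.7601 -0.0028  0.02  ]
block [ 0.5133 -0.4049  0.02  ]
bar [0.5058 0.3827 0.02  ]
fx [0.5908 0.2053 0.02  ]
```

View pics/crop1.png

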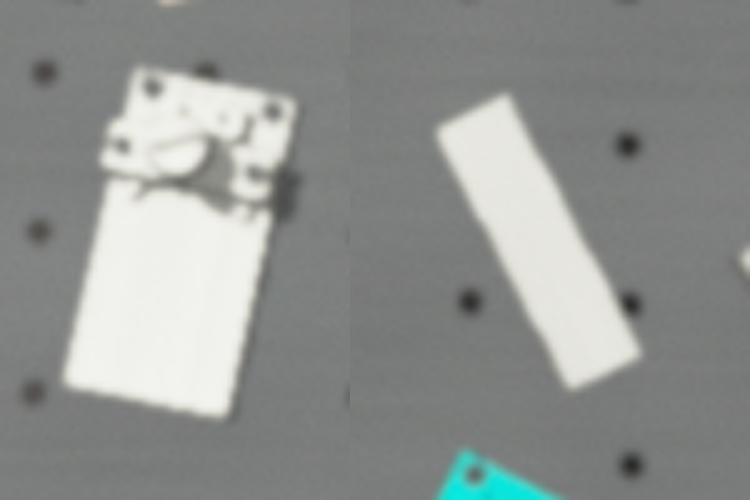

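The crop confirms both. On the left is the bare-steel fixture with its bridge, thumbscrew and open apron towards the robot, yaw about -10.6°. On the right is the flat 180x50 plate, yaw about 27°. Next I'll take close wrist looks over the fixture from two places.

Run:
```python
from h import *
import pickle
s=state();print("jaw yaw0",np.degrees(np.arctan2(*(Rn.from_quat(np.array(s["tcp_rot"])[[1,2,3,0]]).as_matrix()[:2,0][::-1]))))
c=camera_info("wrist");R0=Rn.from_quat(np.array(s["tcp_rot"])[[1,2,3,0]]).as_matrix()
print("cam in tool",R0.T@(-c["R"].T@c["t"]-s["eef_pos"]), (c["R"]@R0).T[:,2],c["K"][0,0])
a=np.radians(79.4)
for k,p in enumerate([(.56,.20,.27),(.64,.19,.27)]):
    for aa in(a,a-np.pi):
        q=inverse_kinematics(p,down(aa));print(p,np.degrees(aa),q)
    (move_to if k==0 else move_linear)(p,down(a if 1 else 0))
    sleep(.2)
    cw=camera_info("wrist");im=read_camera("wrist");pickle.dump(cw,open(f"pics/w{k}.pkl","wb"));cv2.imwrite(f"pics/w{k}.png",im[:,:,::-1])
    print(state()["time"],state()["q"],-cw["R"].T@cw["t"])
cv2.imwrite("pics/w01.png",cv2.resize(np.hstack([cv2.imread("pics/w0.png"),cv2.imread("pics/w1.png")]),(800,300),interpolation=3))
```

```text
jaw yaw0 66.34693652610397
cam in tool [-0.0004 -0.143   0.0778] [ 0.0011  0.9519 -0.3063] 365.65682059816726
(0.56, 0.2, 0.27) 79.4 [-0.5776  0.1857  0.22    1.5457 -0.0408  1.4147  1.0309]
(0.56, 0.2, 0.27) -100.6 [-0.7956  0.1945  0.4751  1.5536 -0.0896  1.4152 -2.07  ]
2.1583 [-0.5785  0.186   0.2194  1.5457 -0.0408  1.4147  1.0308] [0.483  0.2147 0.4129]
(0.64, 0.19, 0.27) 79.4 [-0.5184  0.3466  0.254   1.353  -0.0861  1.4527  1.117 ]
(0.64, 0.19, 0.27) -100.6 [-1.0511  0.5128  1.0654  1.3733 -0.4446  1.5089 -1.7724]
3.0917 [-0.514   0.3449  0.2469  1.3536 -0.0838  1.4527  1.1153] [0.5626 0.2041 0.4135]
```

View pics/w01.png

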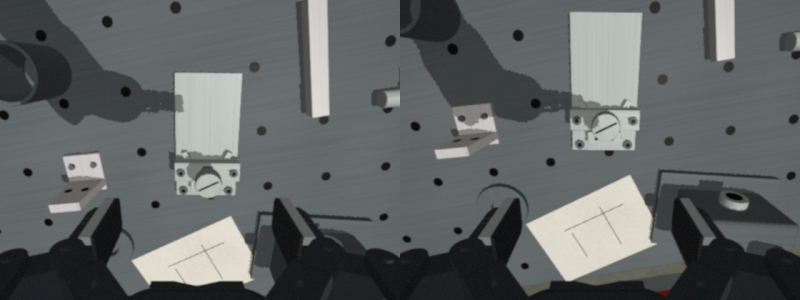

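Both wrist frames show the steel fixture, its head at about (292,256) in w0 and (287,176) in w1 (full-size pixels). I'll enlarge these to measure.

Run:
```python
import cv2,numpy as np
a=cv2.imread("pics/w0.png")[90:290,230:360];b=cv2.imread("pics/w1.png")[10:210+10,225:355]
f=lambda x:cv2.resize(x,None,fx=3,fy=3,interpolation=cv2.INTER_CUBIC)
b=b[:200]
cv2.imwrite("pics/c2.png",np.hstack([f(a),f(b)]))
```

```text
(no output)
```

View pics/c2.png

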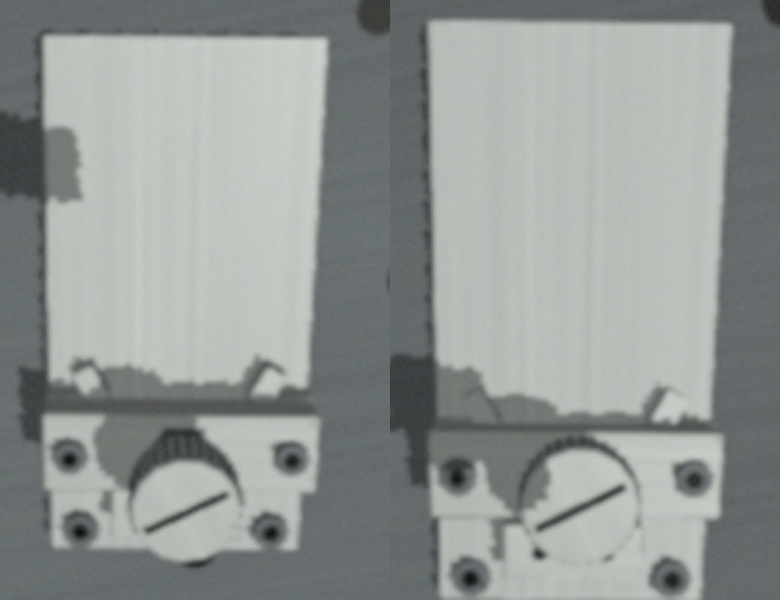

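Run:
```python
from h import *
import pickle
c=[pickle.load(open(f"pics/w{k}.pkl","rb")) for k in(0,1)]
g=lambda a,b:[np.array(a)/3+[230,90],np.array(b)/3+[225,10]]
P=dict(cornL=g((43,36),(38,21)),cornR=g((328,39),(342,24)),scL=g((69,457),(68,476)),scR=g((291,457),(305,480)),head=g((186,510),(192,502)))
T={k:tri(c,v) for k,v in P.items()}
for k,v in T.items(): print(k,v)
# known heights as check: average of both views on plane
H={}
for k,z in dict(cornL=.012,cornR=.012,scL=.049,scR=.049,head=.0922).items():
    q=[onplane(c[i],P[k][i],z) for i in(0,1)];H[k]=np.mean(q,0);print(k,*q)
ax=np.array([[-.1,-.05],[-.1,.05],[.045,-.04],[.045,.04],[.045,0]])
W=np.array([H[k][:2] for k in H])
mu,mw=ax.mean(0),W.mean(0);A=(ax-mu).T@(W-mw);th=np.arctan2(A[0,1]-A[1,0],A[0,0]+A[1,1])
R=np.array([[np.cos(th),-np.sin(th)],[np.sin(th),np.cos(th)]]);o=mw-R@mu
print("yaw",np.degrees(th),"o",o,"res",W-(ax@R.T+o)); np.save("fx.npy",[*o,th])
for n,p in dict(home=(-.024,0),head=(.045,0),slot=(.03,0)).items(): print(n,R@p+o)
```

```text
cornL [0.4871 0.1813 0.0126]
cornR [0.5063 0.2792 0.0131]
scL [0.6304 0.1636 0.0488]
scR [0.6479 0.2425 0.0424]
head [0.636  0.2032 0.0959]
cornL [0.4872 0.1813 0.012 ] [0.487  0.1812 0.012 ]
cornR [0.5064 0.2794 0.012 ] [0.5061 0.2794 0.012 ]
scL [0.6303 0.1634 0.049 ] [0.6304 0.1638 0.049 ]
scR [0.6449 0.2417 0.049 ] [0.6464 0.2421 0.049 ]
head [0.6378 0.2028 0.0922] [0.6369 0.2034 0.0922]
yaw -11.01142114890069 o [0.5941 0.2114] res [[ 0.0007 -0.0002]
 [ 0.0008 -0.0002]
 [-0.0003  0.0001]
 [-0.0003 -0.0001]
 [-0.0009  0.0003]]
home [0.5705 0.216 ]
head [0.6383 0.2028]
slot [0.6235 0.2056]
```

Run:
```python
from h import *
import pickle
a=np.radians(117)
print(inverse_kinematics((.58,-.22,.25),down(a)))
cs=[];bs=[];Ps=[]
for k,p in enumerate([(.60,-.23,.25),(.54,-.24,.20)]):
    (move_to if k==0 else move_linear)(p,down(a)); sleep(.2)
    c=camera_info("wrist");im=read_camera("wrist");cv2.imwrite(f"pics/p{k}.png",im[:,:,::-1])
    best=min(rects(c,im,.008,120,40,2000),key=lambda r:np.linalg.norm(r[1].mean(0)-[.538,-.24]))
    r=cv2.minAreaRect(best[1]);print(np.array(r[0]),np.array(r[1]),r[2])
    px=np.array([proj(c,(*w,.008)) for w in cv2.boxPoints(r)]);cs.append(c);bs.append(px);print(px)
for i in range(4):
    j=np.argmin([np.linalg.norm(onplane(cs[0],bs[0][i],.008)-onplane(cs[1],x,.008)) for x in bs[1]])
    print(tri(cs,[bs[0][i],bs[1][j]]))
print(state()["time"],state()["q"])
```

```text
[-0.0258  0.2579  0.4207  1.5178 -0.1061  1.3885  2.4439]
[ 0.6706 -0.1696] [0.4977 0.6417] 27.135066986083984
[[640.9875  -0.0001]
 [-46.3398  -0.0001]
 [ 53.4193 415.4848]
 [528.0136 414.7603]]
[ 0.5839 -0.2095] [0.431  0.5803] 32.85097885131836
[[629.0197 -62.0519]
 [-90.2311  21.4389]
 [ 57.5404 421.9568]
 [554.9723 382.1622]]
[ 0.7272 -0.495   0.7231]
[ 0.6304 -0.7725 -0.2364]
[ 3.2672 -0.6633 -1.7106]
[ 0.2817 -0.8563  0.8259]
5.825 [ 0.0068  0.2202  0.4244  1.6605 -0.094   1.2801  2.4918]
```

Run:
```python
from h import *
c=camera_info("wrist");im=cv2.imread("pics/p1.png")[:,:,::-1].copy()
u=np.round(proj(c,(.538,-.241,.008))).astype(int);print(u,im[u[1],u[0]],im[u[1]+5,u[0]-70],np.median(im,(0,1)))
for lo in(150,165,180):
  for px,P in rects(c,im,.008,lo,40,1500):
    r=cv2.minAreaRect(P);print(lo,px,np.array(r[0]),np.array(r[1]),r[2])
cv2.imwrite("pics/p1v.png",im[:,:,::-1])
```

```text
[276 176] [216 221 217] [122 128 128] [117. 124. 125.]
150 (276.0, 194.5) [ 0.5579 -0.231 ] [0.1359 0.0513] 27.498571395874023
150 (100.82579803466797, 64.81221771240234) [ 0.5213 -0.4173] [0.079  0.0396] 39.27499008178711
165 (275.5, 194.5) [ 0.5578 -0.231 ] [0.134  0.0511] 27.50749969482422
165 (100.54710388183594, 64.899658203125) [ 0.5214 -0.4175] [0.0783 0.0383] 39.52819061279297
180 (276.0, 194.5) [ 0.5578 -0.231 ] [0.134  0.0497] 27.52142906188965
180 (100.82860565185547, 64.80170440673828) [ 0.5212 -0.4173] [0.0779 0.0378] 39.49140548706055
```

View pics/p1v.png

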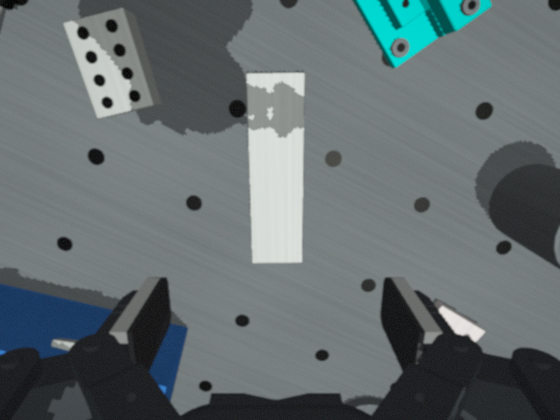

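The plate's corners in this view are (247,72), (304,72), (303,262) and (253,262). The shadow had cut off the mask, so I'll use the corners directly. Next: align, probe the table lightly and grip.

Run:
```python
from h import *
c=camera_info("wrist")
K=np.array([onplane(c,p,.008)[:2] for p in[(247,72),(304.5,72),(303,263),(252.5,263)]])
print(K,np.linalg.norm(K-np.roll(K,-1,0),axis=1))
ctr=K.mean(0);d=K[2]+K[3]-K[0]-K[1];d/=np.linalg.norm(d);th=np.arctan2(d[1],d[0]);print(ctr,np.degrees(th))
a=th+np.pi/2
g=ctr-.012*d
move_gripper(.70);move_to((*g,.06),down(a));move_linear((*g,.010),v=.1);sleep(.15)
f0=np.array(state()["ft_force"]);z=.010
while z>-.012:
    z-=.0015;move_linear((*g,z),v=.03);s=state();df=np.array(s["ft_force"])-f0
    print(round(z,4),df,s["eef_pos"][2],s["time"])
    if df[2]>3:break
np.save("pick.npy",[*ctr,th,z])
```

```text
[[ 0.4684 -0.3049]
 [ 0.4459 -0.2609]
 [ 0.6059 -0.1759]
 [ 0.6292 -0.2214]] [0.0494 0.1812 0.0511 0.1811]
[ 0.5374 -0.2408] 27.713371595689097
0.0085 [ 1.0596  0.1547 -0.3635] 0.008652672895495029 7.875
0.007 [-0.1755 -0.3467  0.3705] 0.006844566480690768 8.125
0.0055 [-0.058   0.0713  0.5001] 0.005330224013460984 8.375
0.004 [ 0.5133 -1.589   0.6758] 0.0038695786093857418 8.625
0.0025 [ 0.7018 -0.4186  0.1254] 0.0023748850516343047 8.875
0.001 [-0.3976 -0.4213 -0.0293] 0.000877491950886114 9.125
-0.0005 [ 0.6852 -0.5117  0.1575] -0.0006146886437916818 9.375
-0.002 [ 1.2748 -0.5123 -0.3673] -0.002121108690874573 9.625
-0.0035 [ 0.844  -0.9735 -0.3754] -0.0036365557880770824 9.875
-0.005 [ 0.3453 -0.7455  0.029 ] -0.004857154533825743 10.125
-0.0065 [-3.4302  1.0275 11.8431] -0.0049560955628720794 10.375
```

Run:
```python
from h import *
x,y,th,_=np.load("pick.npy");d=np.array([np.cos(th),np.sin(th)]);g=np.array([x,y])-.012*d
ox,oy,fy=np.load("fx.npy");R=np.array([[np.cos(fy),-np.sin(fy)],[np.sin(fy),np.cos(fy)]]);F=lambda u,v=0:R@[u,v]+[ox,oy]
move_linear((*g,-.002),v=.05);move_gripper(0.0);print("opening",state()["opening"],state()["time"])
f0=np.array(state()["ft_force"])
move_linear((*g,.2),v=.2);sleep(.2);print("lift",np.array(state()["ft_force"])-f0,state()["opening"])
p=F(-.111);rot=down(fy+np.pi/2)
move_to((*p,.2),rot);move_linear((*p,.03),v=.12);sleep(.2)
cw=camera_info("wrist");im=read_camera("wrist");cv2.imwrite("pics/g0.png",im[:,:,::-1]);s=state();print(s["time"],s["q"],s["eef_pos"],p)
import pickle;pickle.dump(cw,open("pics/g0.pkl","wb"))
cv2.imwrite("pics/g0s.png",cv2.cvtColor(read_camera("side"),cv2.COLOR_RGB2BGR))
A=cv2.imread("pics/g0.png");B=cv2.imread("pics/g0s.png")[190:330,170:357]
cv2.imwrite("pics/g0v.png",cv2.resize(np.hstack([A,cv2.resize(B,(560,420))]),(800,300)))
```

```text
opening 0.5599365827944767 10.875
lift [ 1.4294 -1.2034 -9.5727] 0.5632150704887148
15.8 [-0.5297  0.2763  0.0374  1.9419 -0.0128  0.923   0.8927] [0.4854 0.2327 0.0304] [0.4851 0.2326]
```

View pics/g0v.png

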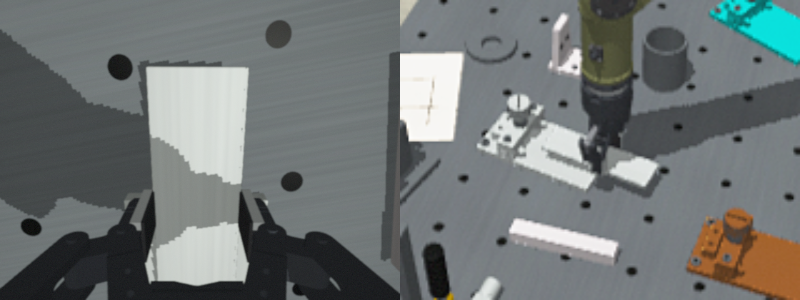

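The plate is held level, lined up over the apron. Its rear edge in the wrist view is about (204,94) to (347,94) at full size. Next I'll check its offset in the grip, lower it to contact and slide it in while watching the force.

Run:
```python
from h import *
import pickle
ox,oy,fy=np.load("fx.npy");R=np.array([[np.cos(fy),-np.sin(fy)],[np.sin(fy),np.cos(fy)]]);F=lambda u,v=0:R@[u,v]+[ox,oy]
inv=lambda w:R.T@(np.asarray(w)[:2]-[ox,oy])
c=pickle.load(open("pics/g0.pkl","rb"))
print("rear L,R in fixture",inv(onplane(c,(204,94),.0405)),inv(onplane(c,(347,94),.0405)),"expect -.189")
p=F(-.111);move_linear((*p,.014),v=.1);sleep(.15);f0=np.array(state()["ft_force"]);z=.014
while z>.006:
    z-=.001;move_linear((*p,z),v=.03);df=np.array(state()["ft_force"])-f0;print(round(z,4),df)
    if df[2]>3:break
z+=.0003;move_linear((*p,z),v=.03)
for u in np.arange(-.111+.015,-.036-.012,.010):
    move_linear((*F(u),z),v=.06);s=state();df=np.array(s["ft_force"])-f0;print(round(u,3),R.T@df[:2],df[2],inv(s["eef_pos"]),s["opening"])
    if abs(df[:2]).max()>20: print("stop");break
print(s["time"],z)
```

```text
rear L,R in fixture [-0.1878 -0.0249] [-0.1878  0.0247] expect -.189
0.013 [-0.0448  0.4481  0.7869]
0.012 [-0.0215 -1.1408 -0.6636]
0.011 [ 0.3872  0.9563 -0.8044]
0.01 [-0.5082  0.188   3.362 ]
-0.096 [ 0.4716 -0.1599] 2.6880666300362273 [-0.0951 -0.0002] 0.5593481336616798
-0.086 [1.1691 0.6603] 2.3733801100221417 [-0.0854  0.    ] 0.562008734203154
-0.076 [0.8432 1.3312] 2.471791859095614 [-0.0754  0.0001] 0.560092355685436
-0.066 [1.2254 0.4629] 2.1368771185314186 [-0.0654  0.0001] 0.5606086236065035
-0.056 [0.8774 1.1598] 2.754582229093548 [-0.0556  0.    ] 0.5635796883100878
19.225 0.010299999999999998
```

Run:
```python
from h import *
ox,oy,fy=np.load("fx.npy");R=np.array([[np.cos(fy),-np.sin(fy)],[np.sin(fy),np.cos(fy)]]);F=lambda u,v=0:R@[u,v]+[ox,oy]
inv=lambda w:R.T@(np.asarray(w)[:2]-[ox,oy])
f0=np.array(state()["ft_force"]);z=.0103
move_linear((*F(-.043),z),v=.05);u=-.043
while u<-.028:
    u+=.0015;move_linear((*F(u),z),v=.03);s=state();df=np.array(s["ft_force"])-f0;print(round(u,4),R.T@df[:2],df[2],inv(s["eef_pos"]))
    if -(R.T@df[:2])[0]>12: break
sleep(.3);s=state();print(R.T@(np.array(s["ft_force"])-f0)[:2],s["time"],s["q"])
im=read_camera("wrist");cv2.imwrite("pics/i0.png",im[:,:,::-1])
```

```text
-0.0415 [-5.2269 -0.7153] 5.586192642724724 [-0.0426  0.0001]
-0.04 [-6.4931 -0.4423] 6.146707932580274 [-0.0411  0.0001]
-0.0385 [-7.6921 -0.2148] 7.020651145514551 [-0.0396  0.0002]
-0.037 [-6.2741 -1.4324] 5.58402671501112 [-0.0381  0.0002]
-0.0355 [-6.1564 -1.1127] 5.610662040598934 [-0.0366  0.0003]
-0.034 [-9.6714 -1.2418] 8.57377424290602 [-0.0364  0.0003]
-0.0325 [-13.0785  -2.6253] 11.956987910488678 [-0.0364  0.0003]
[-12.9096  -1.8637] 21.6833 [-0.4638  0.4182  0.0577  1.7948 -0.0325  0.9359  0.9881]
```

The plate met the stop at grip x = -36.4 mm (expected about -36 mm), with push rising steadily to 13 N. I'll release, go above the head and look.

Run:
```python
from h import *
import pickle
ox,oy,fy=np.load("fx.npy");R=np.array([[np.cos(fy),-np.sin(fy)],[np.sin(fy),np.cos(fy)]]);F=lambda u,v=0:R@[u,v]+[ox,oy]
s=state()
move_gripper(.72);p=s["eef_pos"];move_linear((p[0],p[1],.17),v=.2)
h=F(.045);move_to((*F(.03),.22),down(fy+np.pi/2));sleep(.2)
c=camera_info("wrist");im=read_camera("wrist");pickle.dump(c,open("pics/s0.pkl","wb"));cv2.imwrite("pics/s0.png",im[:,:,::-1])
print(state()["time"],state()["q"])
for n,X in dict(head=(*h,.0922),rearL=(*F(-.114,-.025),.02),rearR=(*F(-.114,.025),.02)).items(): print(n,proj(c,X))
for y in(90,120,149,160):
    print(y,inverse_kinematics((*h,.058),down(np.radians(y))))
cv2.imwrite("pics/s0v.png",cv2.resize(im[0:300,160:400,::-1],None,fx=2,fy=2,interpolation=2))
```

```text
23.6417 [-0.432   0.3373  0.0924  1.4564 -0.0317  1.3519  1.042 ]
head [275.5053 219.703 ]
rearL [245.8724  11.4981]
rearR [305.6917  11.5954]
90 [-0.396   0.4857  0.0636  1.5852 -0.0338  1.0717  1.2472]
120 [-0.3455  0.486  -0.0023  1.583   0.0012  1.0726  1.7463]
149 [-0.2864  0.4883 -0.0794  1.5805  0.0423  1.0745  2.2238]
160 [-0.2655  0.4896 -0.1068  1.5796  0.057   1.0755  2.4056]
```

View pics/s0v.png

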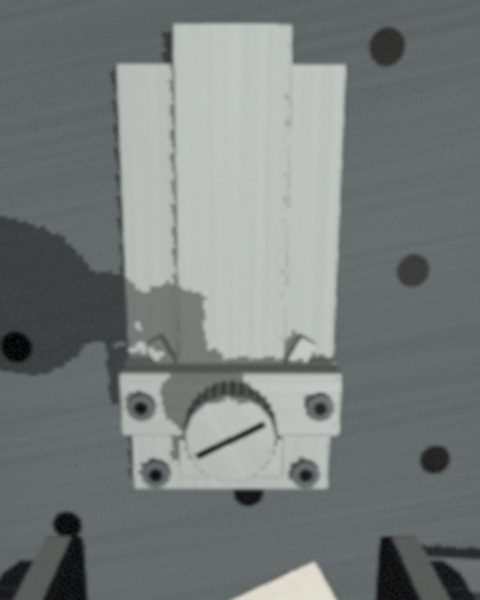

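The plate is home: its rear corners are at about (246.5,12) and (306.5,12), predicted (245.9,11.5) and (305.7,11.6). The head is centred at (275.5,219), predicted (275.5,219.7). Next I'll grip the head and turn it clockwise until the torque jumps.

Run:
```python
from h import *
ox,oy,fy=np.load("fx.npy");h=np.array([ox,oy])+.045*np.array([np.cos(fy),np.sin(fy)])
a=np.radians(135);z=.058
move_gripper(.62);move_to((*h,.13),down(a));move_linear((*h,z),v=.1);sleep(.15);print(state()["ft_force"],state()["time"])
move_gripper(0.);s=state();t0=np.array(s["torque"]);f0=np.array(s["ft_force"]);print("grip",s["opening"],t0,f0,s["time"])
hist=[]
while len(hist)<26:
    a-=.14;z-=.14*.006/2/np.pi;move_to((*h,z),down(a));s=state();dt=np.array(s["torque"])-t0;df=np.array(s["ft_force"])-f0
    hist.append(dt[2]);print(round(2.3562-a,2),round(z,5),"Tz",dt.round(3),df.round(1),round(s["q"][6],2),round(s["time"],2))
    if abs(dt[2])>.35 or abs(df).max()>25: break
np.save("screw.npy",[a,z])
```

```text
[ 0.1181  0.2057 -0.8433] 25.8167
grip 0.4025814654965072 [-0.0239  0.295  -0.0714] [-1.1211  0.0121  4.9075] 26.1167
0.14 0.05787 Tz [-0.062  0.041 -0.011] [ 0.4 -0.6 -0.2] 1.87 26.37
0.28 0.05773 Tz [-0.08  -0.     0.018] [-0.3  0.3  0.2] 1.74 26.62
0.42 0.0576 Tz [-0.216  0.026  0.001] [ 0.9 -0.9 -0.6] 1.6 26.87
0.56 0.05747 Tz [-0.202 -0.011  0.021] [ 0.4 -0.7  0.7] 1.47 27.12
0.7 0.05733 Tz [-0.238  0.042  0.007] [-0.5 -0.3  0.6] 1.34 27.37
0.84 0.0572 Tz [-0.301  0.089 -0.017] [ 0.  -0.2  0.6] 1.21 27.62
0.98 0.05706 Tz [-0.335  0.076 -0.009] [ 0.  -1.1 -0.1] 1.08 27.87
1.12 0.05693 Tz [-0.406  0.157  0.006] [ 0.1 -0.6  0.9] 0.95 28.12
1.26 0.0568 Tz [-0.379  0.236 -0.002] [-0.3 -1.2  0.7] 0.82 28.37
1.4 0.05666 Tz [-0.457  0.283 -0.061] [-0.8 -2.   1.6] 0.69 28.62
1.54 0.05653 Tz [-0.477  0.297  0.018] [-1.4 -1.4  1.3] 0.56 28.87
1.68 0.0564 Tz [-0.459  0.343 -0.017] [-1.8 -1.4  2.7] 0.43 29.12
1.82 0.05626 Tz [-0.512  0.58  -0.001] [-1.8 -1.6  3.1] 0.31 29.37
1.96 0.05613 Tz [-0.542  0.683  0.027] [-2.8 -3.3  3.3] 0.18 29.62
2.1 0.05599 Tz [-0.391  0.537  0.008] [-2.2 -2.1  3.6] 0.05 29.87
2.24 0.05586 Tz [-0.52   0.562  1.05 ] [-1.7 -2.6  4.4] -0.08 30.12
```

Torque jumped to 1.05 N m at 2.24 rad of turning, so the screw is seated. I'll hold, then find the neutral point and back off.

Run:
```python
from h import *
ox,oy,fy=np.load("fx.npy");h=np.array([ox,oy])+.045*np.array([np.cos(fy),np.sin(fy)])
a,z=np.load("screw.npy");t0=-.0714
def yaw():
    m=Rn.from_quat(np.array(state()["tcp_rot"])[[1,2,3,0]]).as_matrix();return np.arctan2(m[1,0],m[0,0])
sleep(.4);s=state();print("seated",a,yaw(),s["torque"],s["ft_force"],s["opening"])
for k in range(8):
    a+=.03;z+=.03*.006/2/np.pi;move_to((*h,z),down(a));sleep(.05);s=state();print(round(a,3),round(yaw(),4),round(s["torque"][2]-t0,3),s["ft_force"].round(1) if hasattr(s["ft_force"],'round') else s["ft_force"])
np.save("screw.npy",[a,z]);print(s["time"])
```

```text
seated 0.11619449019234362 0.1217751069560995 [-0.5225  0.879   1.0214] [-4.171  -2.0444  8.7087] 0.4067023781878338
0.146 0.1487 0.144 [-3.7 -2.6  8.2]
0.176 0.1786 0.139 [-4.2 -1.6  8.5]
0.206 0.2086 0.181 [-3.4 -1.6  8.7]
0.236 0.2386 0.093 [-4.  -1.8  6.5]
0.266 0.2686 0.135 [-3.9 -2.1  7.4]
0.296 0.2986 0.167 [-3.6 -1.2  7.9]
0.326 0.3286 0.088 [-4.  -1.2  7.2]
0.356 0.3586 0.11 [-3.7 -2.   7.7]
32.9167
```

Run:
```python
from h import *
import pickle
ox,oy,fy=np.load("fx.npy");h=np.array([ox,oy])+.045*np.array([np.cos(fy),np.sin(fy)])
a,z=np.load("screw.npy");end=.13+np.pi/2;n=8;da=(end-a)/n
for k in range(n):
    a+=da;z+=da*.006/2/np.pi;move_to((*h,z),down(a))
sleep(.4);s=state();m=Rn.from_quat(np.array(s["tcp_rot"])[[1,2,3,0]]).as_matrix()
print("yaw",np.arctan2(m[1,0],m[0,0]),s["torque"],s["ft_force"],s["opening"],s["time"],np.abs(s["joint_vel"]).max())
c=camera_info("wrist");im=read_camera("wrist");pickle.dump(c,open("pics/f.pkl","wb"));cv2.imwrite("pics/f.png",im[:,:,::-1])
print("head",proj(c,(*h,.0915)))
def pt(u,v):return(*(np.array([ox,oy])+[np.cos(fy)*u-np.sin(fy)*v,np.sin(fy)*u+np.cos(fy)*v]),.02)
print("rear",proj(c,pt(-.114,-.025)),proj(c,pt(-.114,.025)),"front-apron check",proj(c,pt(0,-.025)),proj(c,pt(0,.025)))
A=cv2.resize(im[:,:,::-1],(560,420));cv2.imwrite("pics/fv.png",A)
c0=pickle.load(open("pics/s0.pkl","rb"))
q=[onplane(c0,np.array(p)/2+[160,0],.0922)[:2] for p in((197,457),(264,424))];d=q[1]-q[0];print("slot yaw start deg",np.degrees(np.arctan2(d[1],d[0])),"expected now +",np.degrees(end-2.3562))
```

```text
yaw 1.7033407557758278 [-0.0183  0.4912 -0.0049] [-1.6955 -0.8099  4.8632] 0.40670901864147074 35.5167 0.0009371438794541318
head [277.1861 324.4432]
rear [ 343.7118 -118.8499] [454.9819 -71.8165] front-apron check [257.5752 149.2524] [351.2864 180.7117]
slot yaw start deg 106.6311053101921 expected now + -37.55186435202386
```

View pics/fv.png

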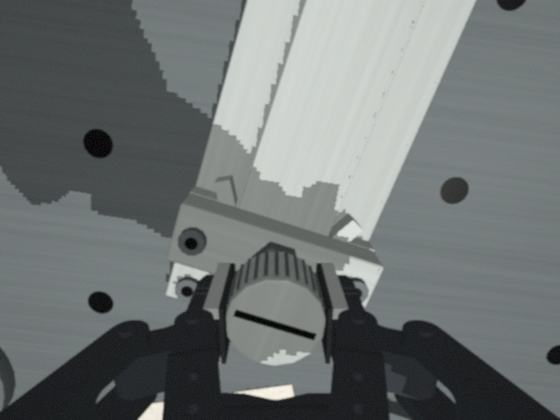

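The fingers hold the head, with the slot running from (235,314) to (315,337). The plate edges pass through the predicted points (257,149) and (351,181). I'll check the slot angle against the start.

Run:
```python
from h import *
import pickle
c=pickle.load(open("pics/f.pkl","rb"))
q=[onplane(c,p,.0915)[:2] for p in((235,314),(315,337))];d=q[1]-q[0];y=np.degrees(np.arctan2(d[1],d[0]));print(y, "net turn rad",np.radians((y-106.6+90)%180-90),"screw now ~",[t+np.radians((y-106.6+90)%180-90) for t in(2.10,2.24)])
# plate push-in: rear not visible here; plate edge already compared
```

```text
78.94530188984832 net turn rad -0.48266553566720016 screw now ~ [np.float64(1.6173344643327998), np.float64(1.7573344643328)]
```

```bash
python3 -c "
from h import *
s=state();print(s['opening'],s['time']);close_job()"
```

```text
0.4057429784202001 35.5667
the job is handed in; nothing more can be done
```

The plate is home in the slot, and the screw was seated and then backed off about a quarter turn. The gripper is still holding the screw head. I handed the job in at 35.6 s of the 67 s allowed; no verdict was reported.

- **Plate:** it met the stop within about 0.5 mm of where I expected, with the push rising to 13 N. The wrist picture afterwards put its rear corners within a pixel of the predicted home position. At the end only its edges near the slot were in view, and they still matched; I could not re-check the rear end.
- **Seating:** turning clockwise, the torque jumped to about 1 N m after 2.1 to 2.24 rad. I held it there, then backed off 90° from that point.
- **Final setting:** the fingers' rotation gives 1.57 rad, while the slot seen by the camera gives 1.62 to 1.76 rad. The 0.17 rad difference in net turn is probably the fingers slipping on the head as it seated. Both values are inside the allowed 1.22 to 1.92 rad.
- **Grip:** the fingers stayed closed on the head and the arm was at rest. The finger force on the head and the foot's clearance from the plate were not measured directly.
- **Other things on the table:** I saw no contact with any of them, but I took no final overview picture to confirm it.

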